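# Hold the filling tube down on its sprung seat while it is clamped

## Robot

A 6-joint arm with a two-finger parallel gripper is mounted at the origin on the work surface; the furniture and walls round the work are solid. World frame = base frame: x ahead of the robot, y to its left, z up, the work surface at z = 0. Lengths are in m, angles in degrees, forces in N, time in s.
With the tool pointing down it reaches from about 0.35 to 0.875 m from the base axis. Payload 4.2 kg.
Tool frame: the origin (TCP) lies midway between the tips of the shut fingers; the grasp point (between the pads) lies r.pinch_z behind it (r.pinch_z is the distance from the TCP to the grasp point, in m); z points along the fingers, y is the direction in which the jaws open and shut (so a half turn about z gives the same grasp; the last joint's range is limited). The gripper opens to 87 mm and grips with 3 to 60 N. Pads are 19 mm wide; open, the fingers measure 117 mm over their backs; the gripper's body (75 mm by 190 mm) begins 51 mm behind the grasp point.
Start: joints at [-49.756, 22.042, 0.453, 0, -68.411, -14.817], TCP at [0.268, -0.564, 0.223] pointing down, gripper open.
Joint ranges: [-179.83, 179.83], [-69.29, 118.12], [-61.27, 80.66], [-181.25, 117.63], [-171.15, -9.14], [-177.46, 177.46]. Speed limits (degrees/s): [159.86, 159.86, 180, 180, 180, 180].

## Interface

Orientations are given as a 3x3 rotation matrix whose columns are the frame's x, y, z axes.
In Python, from station import r gives the robot as it stands. The module is installed in compiled form; this text tells all that it offers.
- The arm moves only by the tool play_rows, never from a script. Its argument "deltas" is a list of rows, each a list of 7 numbers: the shift along the tool's x, y, z in units of 25 mm (1.0 is 25 mm), then the turn, a rotation vector about the tool's x, y, z in units of 5 degrees (1.0 is 5 degrees), then the finger opening in mm, from 0 to 87. In form: [[tx, ty, tz, wx, wy, wz, fingers], ...]. A call has 1 to 12 rows; each row is the pose to reach, as a shift and turn from the pose commanded when the call began, along the tool's axes at that moment; what a row does not reach only later rows make up. A row lasts 1/10 s, in which the tool goes at most 50 mm and 8.59 degrees, less where a joint would pass 70% of its speed; a pose out of reach is approached as far as the arm can. A call with a gripper value outside its range is refused whole. The fingers move at their own pace and stop on an object; the grip force is fixed at half the most. Time passes only in rows, so rows that repeat a pose let the fingers close. It gives the time, the measured TCP pose, the force and the opening at its end, in the units of the state.
- r.sense(): the state, without advancing time (a new reading comes with each control period).
- r.capture(name): name is "scene" or "top" or "wrist"; returns a dict with "pixels" (420x560x3 uint8, red, green, blue), "camera_matrix" (3x3 intrinsics, pixels), "k1" (the pictures are not rectified: a ray, as slopes to the right and down, at radius r is drawn at 1 + k1 r^2 times it, then the intrinsics apply), "R" (3x3) and "t" (3): a world point X has camera coordinates R X + t; the wrist camera has in their place "T_tool_cam" (4x4, takes a point from camera to tool coordinates, whose origin is the TCP and whose axes are the flange's). Camera axes: x right, y down, z forward; pixel columns grow to the right and rows downward; lengths in m; the calibration is good to about 2 mm. A picture is of the moment at which its call begins: read the wrist's pose just before it. There is no depth.
- r.finish_job(): hands the job in, once; it reports no verdict.
Trained networks look in the newest picture that a camera, given by its name, has taken for a name from the list of things; names that differ only in an ending like _2 or _b are one class to them, and where a whole thing is asked for, a point or a joint stands for the part that bears it (a point fixed in the world has none). Each returns a list of dicts, best first, with "score" (0 to 1); they miss things now and then, are a little off and sometimes report something else, mostly with a low value. They report only what shows in the picture. A call takes as long as a camera call. They do not tell look-alikes from the thing itself.
- r.spot_in(camera, target): "centre" ([x, y, z] in m, in world coordinates, good to about 4 mm: the middle of the surface that is visible of it).
- r.cut_out(camera, target): "region" (420x560 bool, what is visible of it).
The state is a dict: "time_s": time; "joints": joint angles; "joint_velocities": joint speeds; "effort": joint torques, N m; "tcp_pos": TCP position; "ee_rot": TCP orientation; "wrist_force": force on the tool from outside, world axes, zero at the start; "moment": the same for the moment, N m; "gripper_width": opening from 0.0 (shut) to 1.0 (fully open).
Only numpy, scipy, OpenCV 4.12 (cv2) and the standard library are available. Lean on these libraries where they do the work, as an engineer would, in place of code of your own. Each camera call takes 0.05 s, during which the arm holds its last target.

## Task

Take the steel filling tube that stands on the worktop, slide it flange end down over the upright spigot of the filling stand, and press it straight down on the white sprung ring with a steady push of about 10 N, so that the ring's orange pointer stands in the green zone of the gauge post, never as far as the bottom of the ring's travel. Stay there for a few seconds and finish while still holding and pressing the tube, so that I can tighten the brass clamp screw: do not let go. Leave everything else on the worktop where it is.

Things in the scene. Friction and masses are not known exactly. Their poses are not given: they have to be found in the camera images.
- tube_centre (a point): Centre (half-way up, on the axis) of the loose polished steel filling tube, 90 mm long, outside diameter 36 mm, open bore 28 mm from end to end, 0.11 to 0.21 kg. It starts upright on the worktop, flange down. z runs up along the tube; x and y mean nothing (it is round). Grip it across its diameter from above, anywhere between flange and top bead.
- tube_foot (a point): Centre of the tube's lower (flange) end, 45 mm below tube_centre along the tube's axis.
- tube: The same steel tube; origin at the centre of its lower end, z up along it. Foot flange at the lower end: diameter 46 mm, 6 mm thick. Bead on the top 5 mm: diameter 39 mm.
- stand: Filling stand, fixed to the worktop: grey base plate 130 x 150 x 10 mm, aluminium housing 60 mm in diameter up to 36 mm, steel spigot on its axis, white sprung ring round the spigot, gauge post on its -y side, clamp-screw bracket on its +y side. Origin on the axis at the underside (on the worktop), z up.
- spigot_tip (a point): Centre of the top of the upright steel spigot, on its axis, 105 mm above the worktop. Spigot diameter 24 mm, tapering over the top 14 mm to 10 mm; the tube's bore clears it by 2 mm all round.
- gauge (a point): Top centre of the white gauge post (14 x 10 mm, 62 mm above the worktop), 48 mm from the spigot's axis on the stand's -y side. Green zone from 46 to 54 mm above the worktop, red from 42 to 46 mm.
- clamp (a point): Top centre of the grey bracket (24 x 10 mm, 68 mm above the worktop), 46 mm from the spigot's axis on the stand's +y side. Its brass thumbscrew points at the axis 57 mm above the worktop and ends 31 mm from the axis, clear of the tube.
- seat_top (a point): Centre of the top face of the white sprung ring (diameter 50 mm, 6 mm thick) round the spigot: 60 mm above the worktop when free. An orange pointer on its -y side, level with its top face, moves along the gauge post.
- seat (a joint): How far the white ring is pressed down (m): 0 free, 0.018 at the bottom of its travel. It is a spring of 1 N per mm without preload, so 10 N presses it 10 mm; the tube's own weight presses it 1.1 to 2 mm. The pointer is in the green zone from 0.006 to 0.014.
- shaker: Bystander: sugar shaker, 44 mm in diameter, 90 mm high, origin under its centre. Leave it.
- loose_cup: Bystander: empty foil cup, 85 mm across, 48 mm high, origin under its centre. Leave it.
- nozzle: Bystander: steel piping nozzle, 27 mm across, 46 mm high, standing on its wide end, origin under its centre. Leave it.
- tape_roll: Bystander: roll of tan tape lying flat, 94 mm across, 25 mm high, origin under its centre. Leave it.
Things that resemble listed ones, but are neither listed nor needed, are in the scene too. What is shaped like the tube but turquoise is not meant. What is shaped like the stand but blue is not meant.

How it is judged:
By the outcome, as a careful person would: the job done as asked, in the order asked, and still so for the second after the job is handed in, while the arm keeps its last pose, push and grip.
It also fails if it takes over 48 s, if anything falls off the work surface, if the arm or the gripper's body presses on something with over 40 N, if the wrist force passes 120 N, or if a joint passes its speed limit or range.

## Working session

There is one attempt and no reset: what is moved stays moved. The work goes in short steps, Python scripts to look and compute and a tool call to move; the robot and the scene stay as the last step left them, time stands still between calls to the robot, and variables do not carry over. Pictures are saved under pics/ and viewed, and the job is handed in when it is done.

Besides the shell and the picture viewer there is one more tool, called after "Request:" in YAML: its name, and indented under it one key for each argument. play_rows: Moves the arm, as the interface text tells. Its arguments: {"type":"object","properties":{"deltas":{"type":"array","items":{"type":"array","items":{"type":"number"}}}},"required":["deltas"]}

```bash
mkdir -p pics
cat > h.py <<'E'
from station import r
import numpy as np, cv2
def snap(cam,fn):
    s=r.sense(); c=r.capture(cam); cv2.imwrite('pics/'+fn,c['pixels'][:,:,::-1].copy()); return s,c
def camRt(s,c):
    if 'R' in c: return np.array(c['R']),np.array(c['t'])
    T=np.array(c['T_tool_cam']); W=np.eye(4); W[:3,:3]=s['ee_rot']; W[:3,3]=s['tcp_pos']
    M=np.linalg.inv(W@T); return M[:3,:3],M[:3,3]
def ray(s,c,u,v):
    K=np.array(c['camera_matrix']); R,t=camRt(s,c)
    p=cv2.undistortPoints(np.array([[[u,v]]],float),K,np.array([c['k1'],0,0,0,0.]))[0,0]
    return -R.T@t, R.T@np.array([p[0],p[1],1])
def atz(s,c,u,v,z):
    o,d=ray(s,c,u,v); return o+d*(z-o[2])/d[2]
def proj(s,c,X):
    K=np.array(c['camera_matrix']); R,t=camRt(s,c)
    return cv2.projectPoints(np.array(X,float).reshape(-1,1,3),cv2.Rodrigues(R)[0],t,K,np.array([c['k1'],0,0,0,0.]))[0][:,0]
E
python3 - <<'E'
from h import *
s=r.sense(); print(s, r.pinch_z)
for cam in ['scene','top','wrist']:
    s,c=snap(cam,cam+'0.png'); print(cam,-camRt(s,c)[0].T@camRt(s,c)[1], c['k1'])
    for n in ['tube','stand','spigot_tip','gauge','clamp','seat_top','shaker','loose_cup','nozzle','tape_roll']:
        try: print(n,[(np.round(d['centre'],3).tolist(),round(d['score'],2)) for d in r.spot_in(cam,n)][:4])
        except Exception as e: print(n,e)
E
```

```text
{'time_s': 0.0, 'joints': array([-4.97561736e+01,  2.20897378e+01,  3.79255206e-01, -2.88351272e-02,
       -6.84099384e+01, -1.48181178e+01]), 'joint_velocities': array([-0.02634184,  0.13473238,  0.14275919,  0.00632238,  0.01691432,
       -0.08191072]), 'effort': array([-1.55478274e-04, -3.90667105e+01,  1.87401438e+01,  4.21976969e+00,
        1.09029369e-02, -1.97760760e-04]), 'tcp_pos': array([ 0.26811114, -0.5639053 ,  0.22146719]), 'ee_rot': array([[-9.03222399e-01, -4.29171640e-01, -1.00059034e-03],
       [-4.29172798e-01,  9.03220391e-01,  1.90655092e-03],
       [ 8.55160125e-05,  2.15146565e-03, -9.99997682e-01]]), 'wrist_force': array([-0.03047263, -0.27048127,  1.04705977]), 'moment': array([-0.02306477, -0.00140704, -0.06052904]), 'gripper_width': 1.0017794209264712} 0.0187
scene [0.07239704 1.1366816  0.8108533 ] 0.040391996258236626
tube [([0.433, 0.174, 0.057], 0.92), ([0.53, 0.192, 0.053], 0.57)]
stand [([0.514, -0.193, 0.011], 0.72), ([0.526, 0.03, 0.008], 0.65)]
spigot_tip [([0.508, -0.187, 0.012], 0.8), ([0.529, 0.033, 0.01], 0.68)]
gauge [([0.527, 0.026, 0.01
[... 494 characters left out ...]
202, 0.013], 0.97), ([0.539, 0.016, 0.012], 0.76)]
spigot_tip [([0.52, -0.207, 0.011], 0.84), ([0.537, 0.013, 0.011], 0.7)]
gauge [([0.534, 0.016, 0.009], 0.97), ([0.517, -0.207, 0.013], 0.7)]
clamp [([0.521, -0.209, 0.008], 0.78), ([0.543, 0.012, 0.009], 0.56)]
seat_top [([0.544, 0.011, 0.058], 0.67), ([0.526, -0.213, 0.061], 0.58)]
shaker [([0.76, -0.028, 0.078], 0.66)]
loose_cup [([0.598, -0.418, 0.014], 0.93)]
nozzle [([0.722, 0.128, 0.014], 0.6)]
tape_roll [([0.522, -0.204, 0.012], 0.67), ([0.55, 0.363, 0.028], 0.61)]
wrist [ 0.19980446 -0.59744709  0.38481775] -0.08639371712149363
tube []
stand []
spigot_tip []
gauge []
clamp []
seat_top []
shaker []
loose_cup []
nozzle []
tape_roll []
```

View pics/scene0.png

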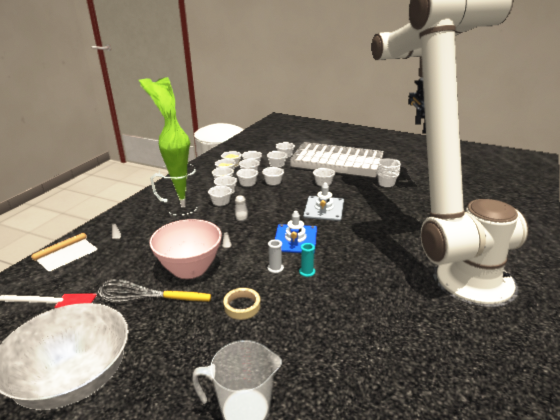

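View pics/top0.png

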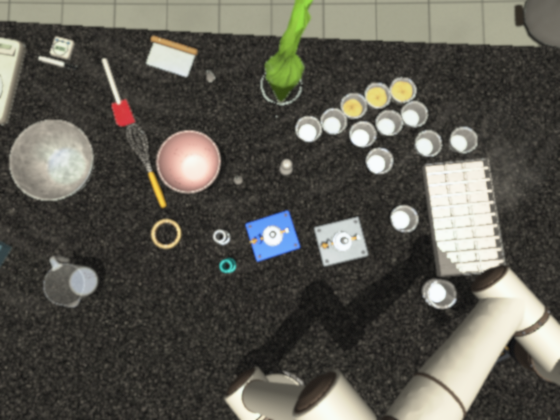

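Steel tube at scene (275,256) and turquoise one at (307,260). Grey stand at (323,205) and blue at (295,237). In the top view the steel tube is at (221,237) and the grey stand at (343,241). Next I check the wrist view and refine these positions.

Run:
```python
from h import *
s,c=snap('wrist','w1.png'); print(c['camera_matrix'],np.round(c['T_tool_cam'],3), r.sense()['time_s'])
s,c=snap('top','t1.png')
im=c['pixels'][:,:,::-1]
cv2.imwrite('pics/t1z.png',cv2.resize(im[190:300,190:390].copy(),None,fx=4,fy=4,interpolation=cv2.INTER_CUBIC))
s2=s
for n,u,v,z in [('tube',221,237,.09),('spig',343,241,.105)]: print(n,atz(s,c,u,v,z))
R=np.array(s['ee_rot']); 
for P in ([0.52,-0.205,0.30],[0.53,0.178,0.22]): print((np.array(P)-s['tcp_pos'])@R/0.025)
```

```text
[[338.9640796    0.         278.38688875]
 [  0.         338.9640796  206.91976549]
 [  0.           0.           1.        ]] [[ 0.    -0.961 -0.278  0.076]
 [ 1.     0.     0.    -0.   ]
 [-0.    -0.278  0.961 -0.162]
 [ 0.     0.     0.     1.   ]] 1.7
tube [0.53001898 0.17466458 0.09      ]
spig [ 0.51825738 -0.20160801  0.105     ]
[-15.26279988   8.66194202  -3.0974737 ]
[-22.20249118  22.3258805    0.10250599]
```

View pics/w1.png

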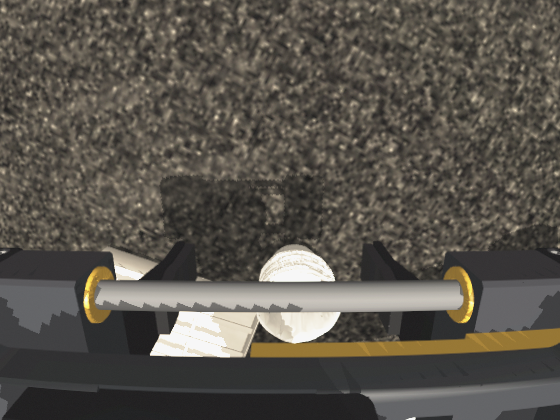

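View pics/t1z.png

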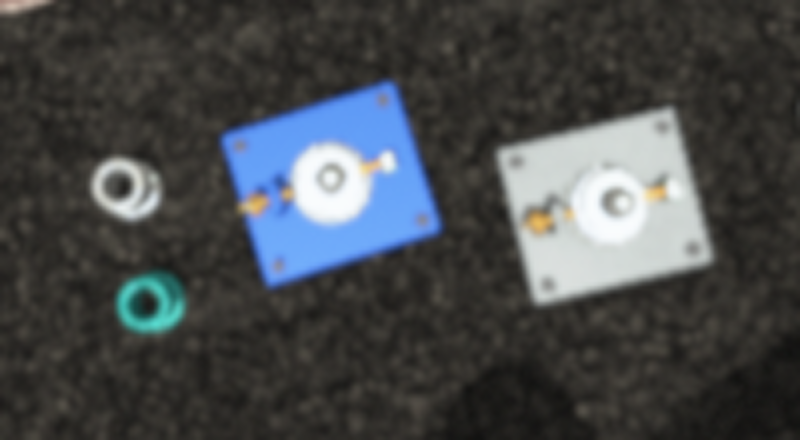

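Request:
play_rows:
  deltas:
    - [-15.7, 8.65, -1.94, 0, 0, 5.08, 87]
    - [-15.7, 8.65, -1.94, 0, 0, 5.08, 87]
    - [-15.7, 8.65, -1.94, 0, 0, 5.08, 87]
    - [-15.7, 8.65, -1.94, 0, 0, 5.08, 87]
    - [-15.7, 8.65, -1.94, 0, 0, 5.08, 87]
    - [-15.7, 8.65, -1.94, 0, 0, 5.08, 87]
    - [-15.7, 8.65, -1.94, 0, 0, 5.08, 87]
    - [-15.7, 8.65, -1.94, 0, 0, 5.08, 87]
    - [-15.7, 8.65, -1.94, 0, 0, 5.08, 87]
    - [-15.7, 8.65, -1.94, 0, 0, 5.08, 87]
    - [-15.7, 8.65, -1.94, 0, 0, 5.08, 87]
    - [-15.7, 8.65, -1.94, 0, 0, 5.08, 87]

```text
time_s: 2.95
tcp_pos: [0.5295, -0.2009, 0.2708]
ee_rot: [[-1.0, -0.0, -0.001], [-0.0, 1.0, 0.0], [0.001, 0.0, -1.0]]
wrist_force: [-0.9, -0.3, -0.1]
gripper_width: 1.0
```

Run:
```python
from h import *
s,c=snap('wrist','w2.png'); print(s['tcp_pos'],s['ee_rot'],s['joint_velocities'].max(),s['wrist_force'])
print(proj(s,c,[[.52,-.205,.105]]))
for n in ['stand','seat_top','spigot_tip']:print(r.spot_in('wrist',n))
```

```text
[ 0.5294605  -0.20094693  0.27078744] [[-9.99999543e-01 -3.71357389e-04 -8.81298037e-04]
 [-3.71371111e-04  9.99999931e-01  1.54068860e-05]
 [ 8.81292255e-04  1.57341676e-05 -9.99999612e-01]] 0.08418481146143102 [-0.85813151 -0.26263333 -0.13152281]
[[274.44212209 179.27144623]]
[{'centre': [0.5228, 0.0046, 0.0074], 'score': 0.69}, {'centre': [0.5127, -0.2104, 0.0093], 'score': 0.57}]
[{'centre': [0.5304, -0.0002, 0.062], 'score': 0.83}]
[{'centre': [0.5233, 0.0047, 0.009], 'score': 0.91}, {'centre': [0.5083, -0.2036, 0.0107], 'score': 0.71}]
```

View pics/w2.png

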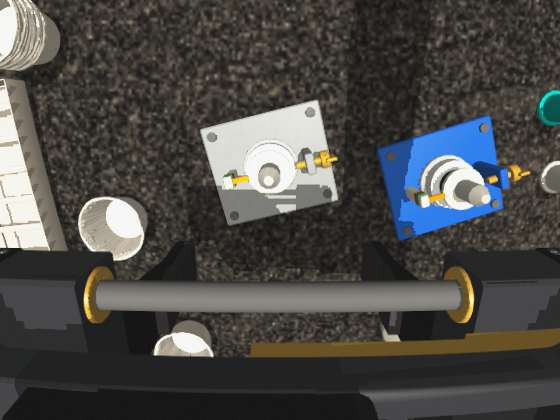

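The grey stand is centred near (270,162), its spigot tip near (268,179), and the blue stand is to the right. I zoom in with the predicted outlines drawn over it.

```bash
cat > ov.py <<'E'
from h import *
def circ(x,y,z,rad,n=40):
    a=np.linspace(0,2*np.pi,n); return np.c_[x+rad*np.cos(a),y+rad*np.sin(a),np.full(n,z)]
def zoom(s,c,curves,box,f,fn):
    u0,v0,u1,v1=box; im=cv2.resize(c['pixels'][v0:v1,u0:u1,::-1].copy(),None,fx=f,fy=f,interpolation=cv2.INTER_CUBIC)
    for P,col in curves:
        p=((proj(s,c,P)+.5-[u0,v0])*f-.5); cv2.polylines(im,[np.round(p).astype(int)],False,col,1)
    cv2.imwrite('pics/'+fn,im)
E
python3 - <<'E'
from ov import *
s,c=snap('wrist','w3.png')
# tip candidates
o=atz(s,c,268.5,179.5,.105); print(o)
x,y=o[:2]
zoom(s,c,[(circ(x,y,.105,.005),(0,0,255)),(circ(x,y,.091,.012),(0,255,0)),(circ(x,y,.060,.025),(255,0,0)),(circ(x,y,.036,.03),(0,255,255))],(195,90,345,230),5,'w3z.png')
zoom(s,c,[],(195,90,345,230),5,'w3y.png')
E
```

```text
[ 0.52003328 -0.21168598  0.105     ]
```

View pics/w3z.png

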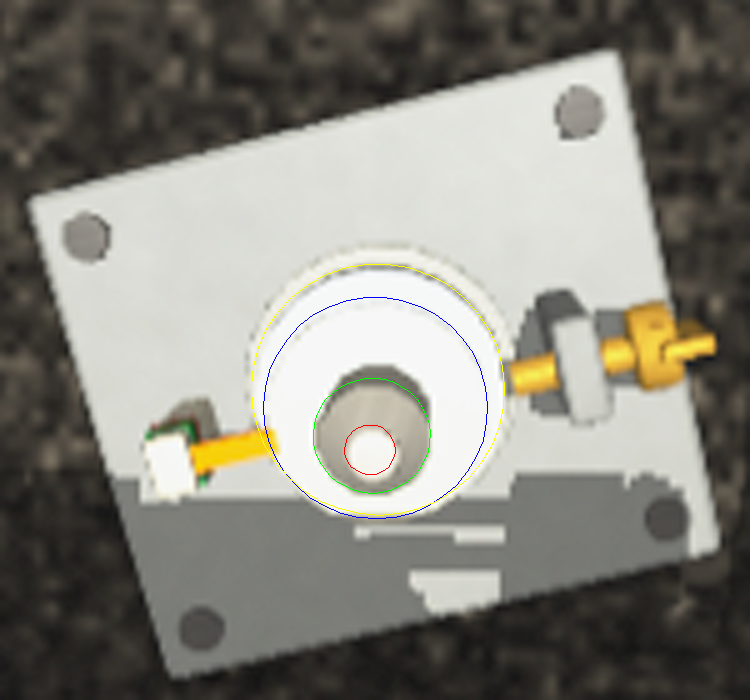

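View pics/w3y.png

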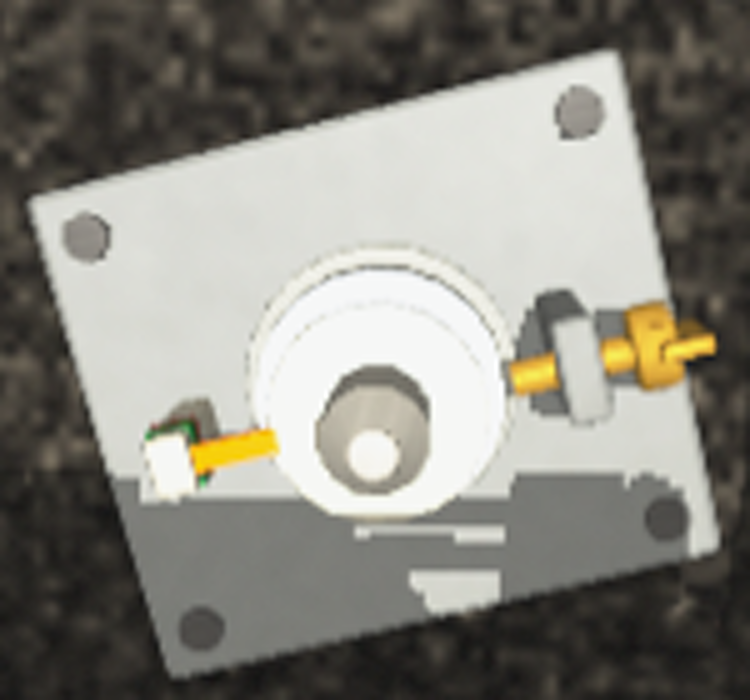

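Request:
play_rows:
  deltas:
    - [-0.4, 15.1, 0, 0, 0, 0, 87]
    - [-0.4, 15.1, 0, 0, 0, 0, 87]
    - [-0.4, 15.1, 0, 0, 0, 0, 87]
    - [-0.4, 15.1, 0, 0, 0, 0, 87]
    - [-0.4, 15.1, 0, 0, 0, 0, 87]
    - [-0.4, 15.1, 0, 0, 0, 0, 87]
    - [-0.4, 15.1, 0, 0, 0, 0, 87]
    - [-0.4, 15.1, 0, 0, 0, 0, 87]
    - [-0.4, 15.1, 0, 0, 0, 0, 87]
    - [-0.4, 15.1, 0, 0, 0, 0, 87]
    - [-0.4, 15.1, 0, 0, 0, 0, 87]

```text
time_s: 4.3
tcp_pos: [0.5398, 0.1756, 0.2711]
ee_rot: [[-1.0, 0.001, -0.0], [0.001, 1.0, -0.0], [0.0, -0.0, -1.0]]
wrist_force: [0.6, 0.3, 1.0]
gripper_width: 0.999
```

Run:
```python
from ov import *
s,c=snap('wrist','w4.png'); print(s['tcp_pos'],np.abs(s['joint_velocities']).max(),s['wrist_force'],s['time_s'])
x,y=.53,.176
print(proj(s,c,[[x,y,.09]]),[ (d['centre'],d['score']) for d in r.spot_in('wrist','tube')])
cu=[(circ(x,y,.09,.0195),(0,0,255)),(circ(x,y,.09,.014),(0,255,0)),(circ(x,y,.0,.023),(255,0,0))]
zoom(s,c,cu,(210,120,350,240),5,'w4z.png')
```

```text
[0.53978537 0.17557635 0.27110553] 0.43524596730598014 [0.55013039 0.26030191 1.03995068] 4.3
[[278.99009732 175.8848505 ]] [([0.4347, 0.1526, 0.0932], 0.94), ([0.5338, 0.1759, 0.07], 0.69)]
```

View pics/w4z.png

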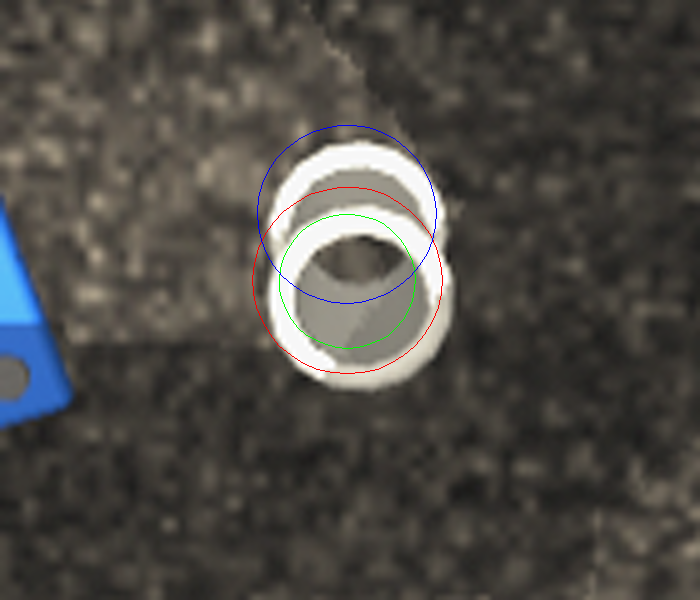

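View pics/w4.png

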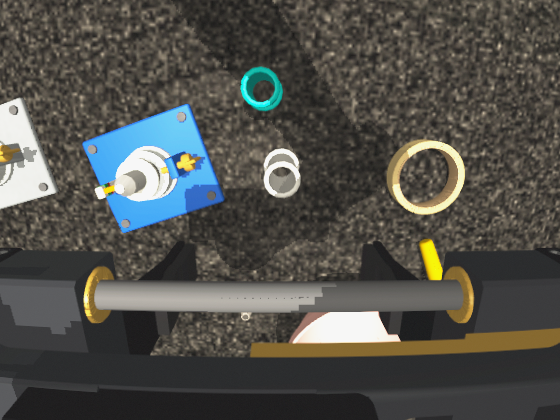

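Request:
play_rows:
  deltas:
    - [0.27, 0.12, 2, 0, 0, 0, 87]
    - [0.27, 0.12, 4, 0, 0, 0, 87]
    - [0.27, 0.12, 5.5, 0, 0, 0, 87]
    - [0.27, 0.12, 6.8, 0, 0, 0, 87]
    - [0.27, 0.12, 7.8, 0, 0, 0, 87]
    - [0.27, 0.12, 8.5, 0, 0, 0, 87]
    - [0.27, 0.12, 8.9, 0, 0, 0, 87]
    - [0.27, 0.12, 8.9, 0, 0, 0, 87]
    - [0.27, 0.12, 8.9, 0, 0, 0, 87]

```text
time_s: 5.3
tcp_pos: [0.5338, 0.1798, 0.0494]
ee_rot: [[-1.0, -0.0, 0.001], [-0.0, 1.0, 0.001], [-0.001, 0.001, -1.0]]
wrist_force: [1.1, -0.7, 0.3]
gripper_width: 0.999
```

Run:
```python
from ov import *
s,c=snap('wrist','w5.png'); print(s['tcp_pos'],s['wrist_force'],s['time_s'])
s,c=snap('scene','s5.png'); zoom(s,c,[],(220,180,360,290),5,'s5z.png')
```

```text
[0.53379591 0.17978098 0.04938891] [ 1.10884604 -0.69484958  0.29742262] 5.3
```

View pics/w5.png

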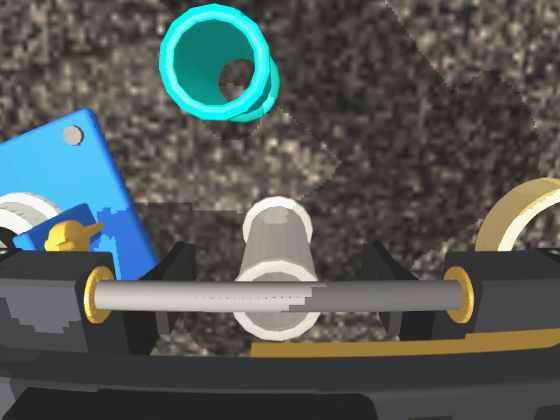

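View pics/s5z.png

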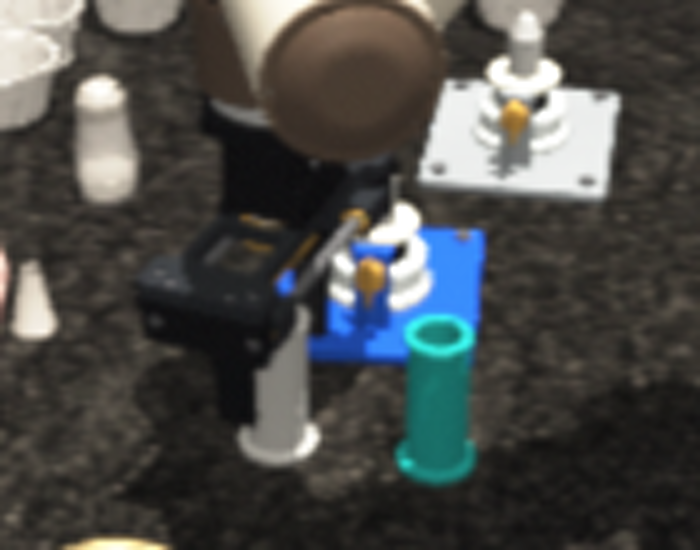

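The tube stands between the open fingers, with its rim centre near (279,299).

Run:
```python
from ov import *
s,c=snap('wrist','w6.png')
p=s['tcp_pos']; print(proj(s,c,[[p[0],p[1],.09],[p[0]+.004,p[1],.09],[p[0],p[1],0]]), atz(s,c,279,299,.09))
```

```text
[[279.19379421 301.92912201]
 [279.18126876 310.29250685]
 [278.63369251 227.78843006]] [0.53258528 0.18012854 0.09      ]
```

Request:
play_rows:
  deltas:
    - [0.04, 0, 0.05, 0, 0, 0, 60]
    - [0.04, 0, 0.05, 0, 0, 0, 40]
    - [0.04, 0, 0.05, 0, 0, 0, 20]
    - [0.04, 0, 0.05, 0, 0, 0, 10]
    - [0.04, 0, 0.05, 0, 0, 0, 10]
    - [0.04, 0, 0.05, 0, 0, 0, 10]
    - [0.04, 0, 0.05, 0, 0, 0, 10]
    - [0.04, 0, 0.05, 0, 0, 0, 10]
    - [0.04, 0, 0.05, 0, 0, 0, 10]
    - [0.04, 0, 0.05, 0, 0, 0, 10]

```text
time_s: 6.45
tcp_pos: [0.532, 0.1798, 0.0472]
ee_rot: [[-1.0, -0.0, -0.0], [-0.0, 1.0, -0.0], [0.0, -0.0, -1.0]]
wrist_force: [0.9, -0.8, -0.6]
gripper_width: 0.446
```

Request:
play_rows:
  deltas:
    - [0, 0, 0, 0, 0, 0, 10]
    - [0, 0, 0, 0, 0, 0, 10]
    - [0, 0, 0, 0, 0, 0, 10]

```text
time_s: 6.75
tcp_pos: [0.532, 0.1798, 0.0472]
ee_rot: [[-1.0, -0.0, -0.0], [-0.0, 1.0, -0.0], [0.0, -0.0, -1.0]]
wrist_force: [0.0, -0.3, -0.6]
gripper_width: 0.443
```

Run:
```python
from ov import *
s,c=snap('wrist','w7.png'); print(s['tcp_pos'],s['wrist_force'],s['time_s'],s['gripper_width'])
```

```text
[0.53199469 0.17983089 0.04723999] [ 0.02512695 -0.29342059 -0.59335749] 6.75 0.44264163137855617
```

View pics/w7.png

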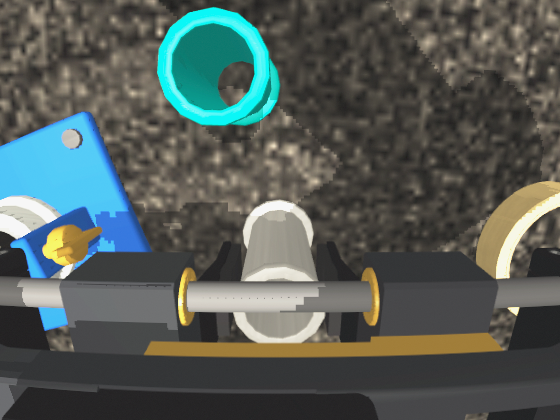

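The opening of 38.5 mm matches the 39 mm bead, not the 36 mm tube body. I'll regrip 11 mm lower.

Request:
play_rows:
  deltas:
    - [0, 0, 0, 0, 0, 0, 60]
    - [0, 0, 0, 0, 0, 0, 60]
    - [0, 0, 0, 0, 0, 0, 60]
    - [0, 0, 0.25, 0, 0, 0, 60]
    - [0, 0, 0.44, 0, 0, 0, 60]
    - [0, 0, 0.44, 0, 0, 0, 30]
    - [0, 0, 0.44, 0, 0, 0, 10]
    - [0, 0, 0.44, 0, 0, 0, 10]
    - [0, 0, 0.44, 0, 0, 0, 10]
    - [0, 0, 0.44, 0, 0, 0, 10]
    - [0, 0, 0.44, 0, 0, 0, 10]
    - [0, 0, 0.44, 0, 0, 0, 10]

```text
time_s: 8.0
tcp_pos: [0.5321, 0.1799, 0.0364]
ee_rot: [[-1.0, -0.0, 0.0], [-0.0, 1.0, 0.0], [-0.0, 0.0, -1.0]]
wrist_force: [0.2, 0.0, 0.7]
gripper_width: 0.453
```

Request:
play_rows:
  deltas:
    - [0, 0, 0, 0, 0, 0, 0]
    - [0, 0, 0, 0, 0, 0, 0]
    - [0, 0, 0, 0, 0, 0, 0]
    - [0, 0, 0, 0, 0, 0, 0]

```text
time_s: 8.4
tcp_pos: [0.5321, 0.1799, 0.0364]
ee_rot: [[-1.0, -0.001, 0.0], [-0.001, 1.0, 0.0], [-0.0, 0.0, -1.0]]
wrist_force: [-0.8, -0.6, 0.5]
gripper_width: 0.446
```

Run:
```python
from ov import *
s,c=snap('scene','s8.png'); print(s['tcp_pos'],s['wrist_force'],s['time_s'],s['gripper_width']); zoom(s,c,[],(220,200,340,290),6,'s8z.png')
s,c=snap('wrist','w8.png')
```

```text
[0.53208548 0.17991012 0.03637064] [-0.79214813 -0.60914126  0.54214458] 8.4 0.44574434738564894
```

View pics/s8z.png

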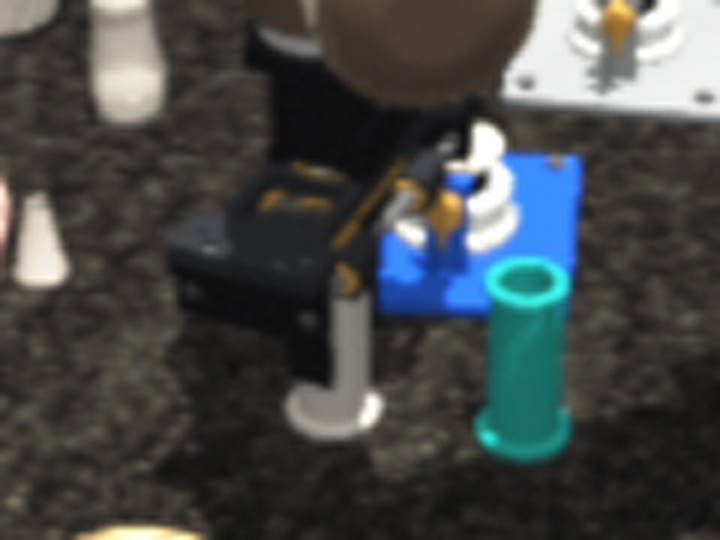

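View pics/w8.png

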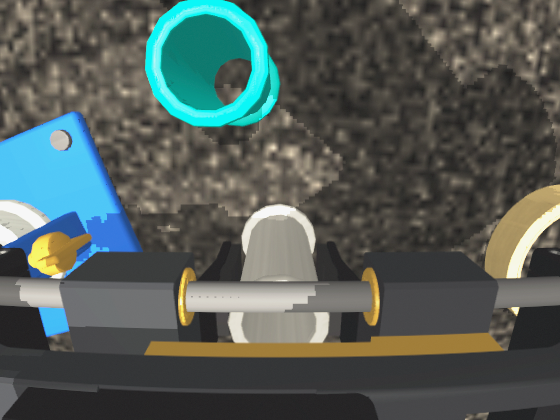

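Request:
play_rows:
  deltas:
    - [0, 0, -0.4, 0, 0, 0, 0]
    - [0, 0, -1.2, 0, 0, 0, 0]
    - [0, 0, -2.4, 0, 0, 0, 0]
    - [0, 0, -3.8, 0, 0, 0, 0]
    - [0, 0, -5, 0, 0, 0, 0]
    - [0, 0, -5.8, 0, 0, 0, 0]
    - [0, 0, -6, 0, 0, 0, 0]
    - [0, 0, -6, 0, 0, 0, 0]
    - [0, 0, -6, 0, 0, 0, 0]

```text
time_s: 9.4
tcp_pos: [0.5311, 0.1795, 0.1849]
ee_rot: [[-1.0, -0.0, -0.002], [-0.0, 1.0, -0.001], [0.002, -0.001, -1.0]]
wrist_force: [-0.1, -0.2, -2.0]
gripper_width: 0.448
```

Run:
```python
from ov import *
s,c=snap('scene','s9.png'); print(s['tcp_pos'],s['wrist_force'],s['time_s'],s['gripper_width']); zoom(s,c,[],(210,150,350,290),5,'s9z.png')
p=s['tcp_pos']; T=np.array([.521,-.211]); print((p[0]-T[0])/.025,(T[1]-p[1])/.025)
```

```text
[0.53113613 0.17950935 0.18494645] [-0.06590849 -0.15855771 -1.97411643] 9.4 0.44751898265100865
0.40544510364005415 -15.620373868748647
```

View pics/s9z.png

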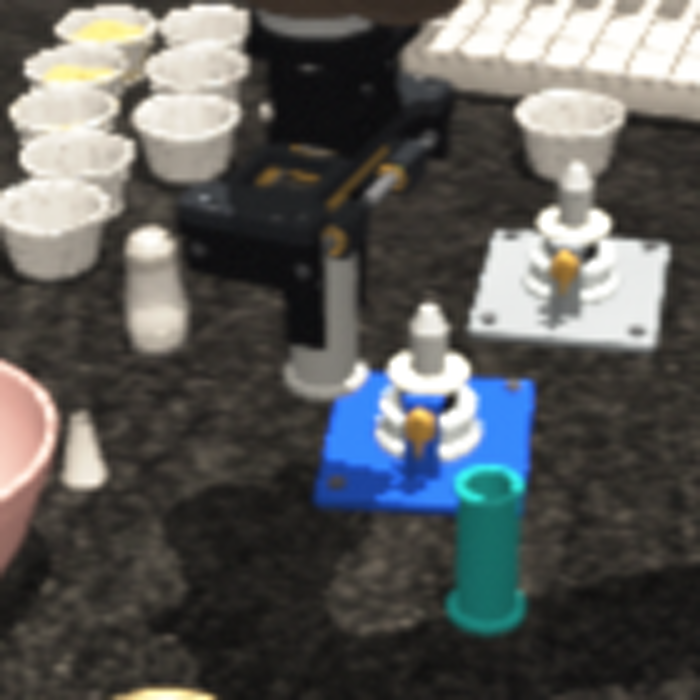

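Request:
play_rows:
  deltas:
    - [0.04, -0.8, 0, 0, 0, 0, 0]
    - [0.08, -2.4, 0, 0, 0, 0, 0]
    - [0.12, -4.2, 0, 0, 0, 0, 0]
    - [0.2, -6, 0, 0, 0, 0, 0]
    - [0.3, -7.8, 0, 0, 0, 0, 0]
    - [0.4, -9.6, 0, 0, 0, 0, 0]
    - [0.4, -11.4, 0, 0, 0, 0, 0]
    - [0.4, -13.2, 0, 0, 0, 0, 0]
    - [0.4, -14.6, 0, 0, 0, 0, 0]
    - [0.4, -15.4, 0, 0, 0, 0, 0]
    - [0.4, -15.6, 0, 0, 0, 0, 0]
    - [0.4, -15.6, 0, 0, 0, 0, 0]

```text
time_s: 10.65
tcp_pos: [0.5212, -0.211, 0.1853]
ee_rot: [[-1.0, 0.002, -0.002], [0.002, 1.0, 0.0], [0.002, 0.0, -1.0]]
wrist_force: [0.2, 0.1, -1.8]
gripper_width: 0.451
```

Run:
```python
from ov import *
s,c=snap('wrist','w10.png'); print(s['tcp_pos'],s['ee_rot'],s['wrist_force'],s['time_s'],s['gripper_width'])
x,y=.521,-.211; tx,ty=s['tcp_pos'][:2]; f=s['tcp_pos'][2]-.0364
zoom(s,c,[(circ(x,y,.105,.005),(0,0,255)),(circ(x,y,.091,.012),(0,255,0)),(circ(x,y,.060,.025),(255,0,0)),(circ(tx,ty,f,.023),(255,255,0))],(200,110,350,260),5,'w10z.png')
s,c=snap('top','t10.png'); zoom(s,c,[],(300,200,400,280),7,'t10z.png')
s,c=snap('scene','s10.png'); 
zoom(s,c,[(circ(x,y,.105,.005),(0,0,255)),(circ(x,y,.091,.012),(0,255,0)),(circ(x,y,.060,.025),(255,0,0)),(circ(tx,ty,f,.023),(255,255,0)),([[x,y,.105],[x,y,.15]],(0,255,255))],(270,130,370,230),7,'s10z.png')
```

```text
[ 0.52123425 -0.21098122  0.18527948] [[-9.99996549e-01  1.52736796e-03 -2.13765643e-03]
 [ 1.52642896e-03  9.99998738e-01  4.40830686e-04]
 [ 2.13832705e-03  4.37566184e-04 -9.99997618e-01]] [ 0.19689996  0.07410218 -1.81428709] 10.65 0.4510875391955332
```

View pics/w10z.png

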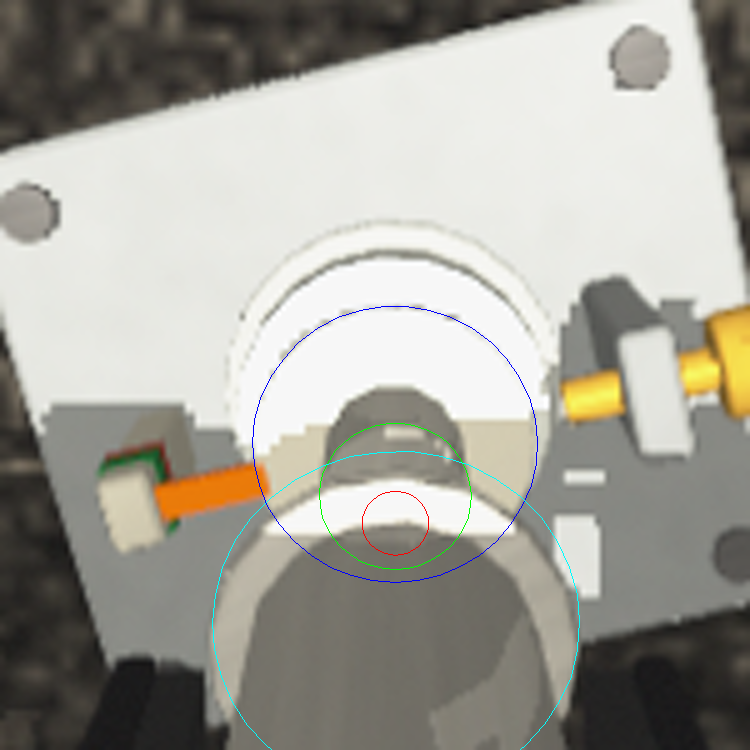

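View pics/s10z.png

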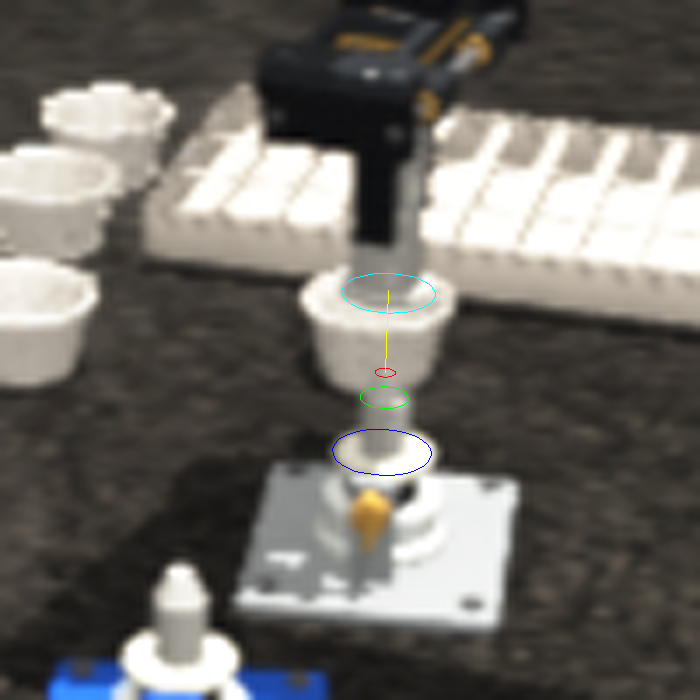

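View pics/w10.png

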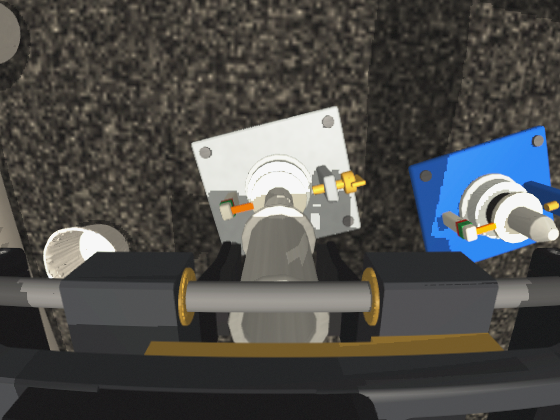

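```bash
python3 - <<'E'
from ov import *
s=r.sense()
c=r.capture('wrist'); tx,ty=s['tcp_pos'][:2]; f=s['tcp_pos'][2]-.0364
cu=[]
for dx,col in [(0,(255,255,0)),(.003,(0,0,255))]:
    cu+=[(circ(tx+dx,ty,f,.023),col),(circ(tx+dx,ty,f+.006,.018),col)]
zoom(s,c,cu,(225,185,335,260),7,'w11z.png')
c=r.capture('scene')
zoom(s,c,[],(300,150,350,210),12,'s11y.png')
K=[(circ(tx,ty,f,.023),(255,255,0)),(circ(.521,-.211,.06,.025),(255,0,0)),(circ(.521,-.211,.036,.03),(255,0,0)),(circ(.521,-.211,.105,.005),(0,0,255))]
zoom(s,c,K,(300,150,350,210),12,'s11z.png')
E
python3 -c "
import cv2,numpy as np
cv2.imwrite('pics/s11.png',cv2.resize(np.hstack([cv2.imread('pics/s11y.png'),cv2.imread('pics/s11z.png')]),(800,480)))"
```

```text
(no output)
```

View pics/w11z.png

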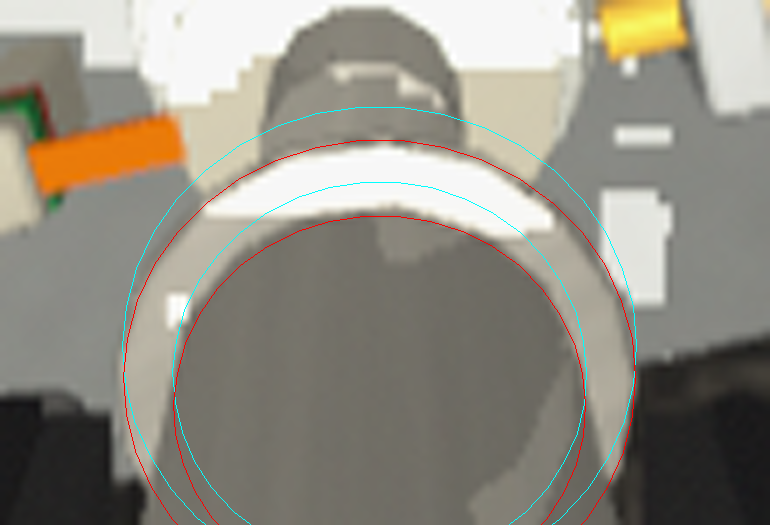

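View pics/s11.png

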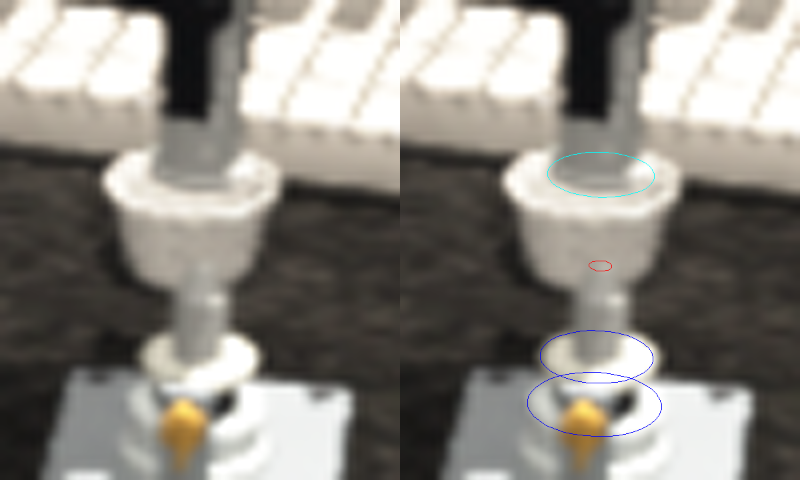

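The wrist view puts the tube foot about 3 mm further out in X than the spigot, and the scene view about 1 mm. I shift it 2 mm back and lower it onto the taper, watching the side force.

Request:
play_rows:
  deltas:
    - [0.08, 0, 0, 0, 0, 0, 0]
    - [0.08, 0, 0.3, 0, 0, 0, 0]
    - [0.08, 0, 0.8, 0, 0, 0, 0]
    - [0.08, 0, 1.2, 0, 0, 0, 0]
    - [0.08, 0, 1.5, 0, 0, 0, 0]
    - [0.08, 0, 1.8, 0, 0, 0, 0]
    - [0.08, 0, 2.0, 0, 0, 0, 0]
    - [0.08, 0, 2.15, 0, 0, 0, 0]
    - [0.08, 0, 2.15, 0, 0, 0, 0]

```text
time_s: 11.8
tcp_pos: [0.52, -0.2101, 0.132]
ee_rot: [[-1.0, -0.0, -0.001], [-0.0, 1.0, 0.0], [0.001, 0.0, -1.0]]
wrist_force: [0.3, 0.5, -1.9]
gripper_width: 0.45
```

Run:
```python
from ov import *
s=r.sense(); print(s['tcp_pos'],s['wrist_force'],s['moment'],s['time_s'],s['gripper_width'])
c=r.capture('wrist'); tx,ty=s['tcp_pos'][:2]; f=s['tcp_pos'][2]-.0364
x,y=.521,-.211
cu=[(circ(tx+.003,ty,f,.023),(0,0,255)),(circ(x,y,.060,.025),(255,0,0)),(circ(x,y,.06,.012),(0,255,0))]
zoom(s,c,cu,(205,125,345,245),5,'w12z.png')
c=r.capture('scene'); zoom(s,c,[],(295,140,355,210),8,'s12z.png')
```

```text
[ 0.52000785 -0.21010949  0.13201662] [ 0.34025763  0.52512851 -1.94091121] [-0.01055002 -0.03572108  0.01636944] 11.8 0.4495704969977997
```

View pics/w12z.png

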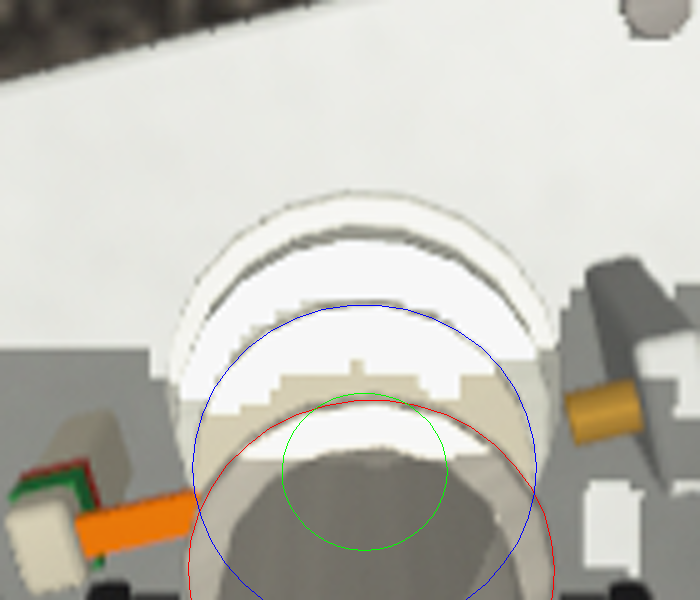

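View pics/s12z.png

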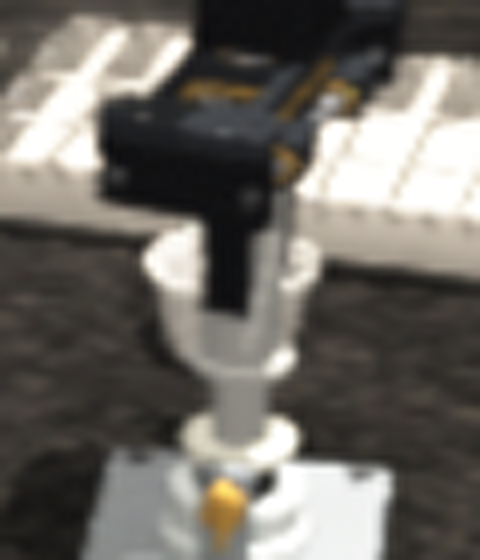

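Request:
play_rows:
  deltas:
    - [0.04, -0.02, 0.1, 0, 0, 0, 0]
    - [0.04, -0.02, 0.3, 0, 0, 0, 0]
    - [0.04, -0.02, 0.5, 0, 0, 0, 0]
    - [0.04, -0.02, 0.7, 0, 0, 0, 0]
    - [0.04, -0.02, 0.9, 0, 0, 0, 0]
    - [0.04, -0.02, 1.05, 0, 0, 0, 0]
    - [0.04, -0.02, 1.15, 0, 0, 0, 0]
    - [0.04, -0.02, 1.15, 0, 0, 0, 0]
    - [0.04, -0.02, 1.15, 0, 0, 0, 0]

```text
time_s: 12.8
tcp_pos: [0.5194, -0.2106, 0.1039]
ee_rot: [[-1.0, -0.001, 0.0], [-0.001, 1.0, -0.0], [-0.0, -0.0, -1.0]]
wrist_force: [0.2, -0.5, -1.8]
gripper_width: 0.452
```

Run:
```python
from ov import *
s=r.sense(); print(s['tcp_pos'],s['wrist_force'],s['moment'],s['time_s'],s['gripper_width'])
c=r.capture('wrist'); tx,ty=s['tcp_pos'][:2]; f=s['tcp_pos'][2]-.0364
x,y=.521,-.211
cu=[(circ(tx+.003,ty,f,.023),(0,0,255)),(circ(x,y,.060,.025),(255,0,0))]
zoom(s,c,cu,(205,125,345,245),5,'w13z.png')
c=r.capture('scene'); zoom(s,c,[],(295,140,355,210),8,'s13z.png')
```

```text
[ 0.51940592 -0.21064959  0.10388383] [ 0.21336013 -0.52355079 -1.78502547] [-0.03029486 -0.03899798 -0.02887598] 12.8 0.4515045716651166
```

View pics/w13z.png

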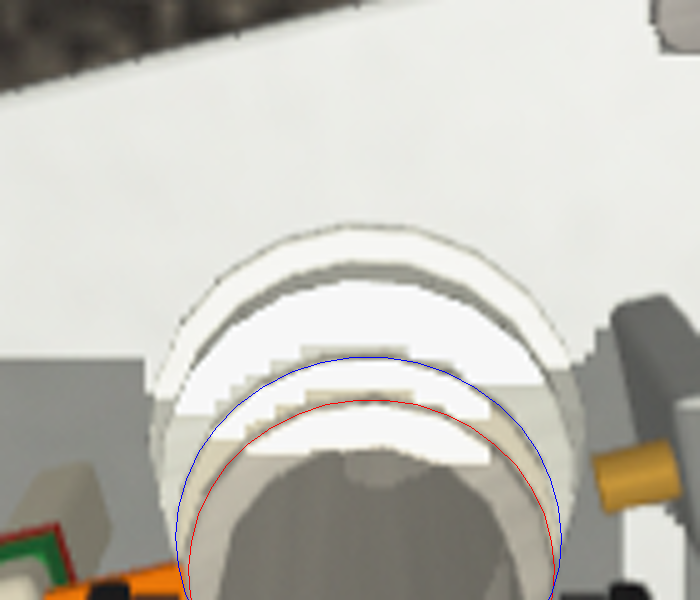

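View pics/s13z.png

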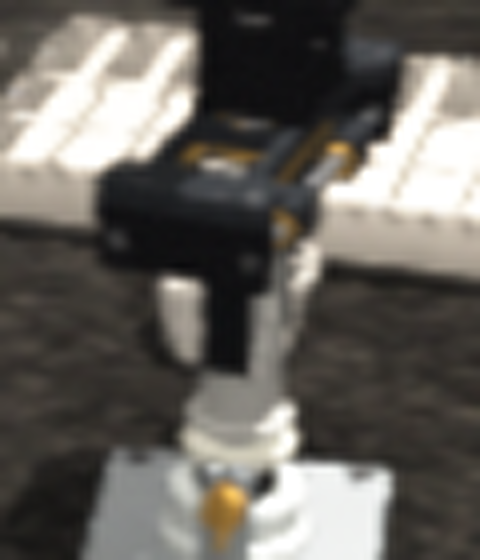

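Request:
play_rows:
  deltas:
    - [0, 0, 0.06, 0, 0, 0, 0]
    - [0, 0, 0.12, 0, 0, 0, 0]
    - [0, 0, 0.18, 0, 0, 0, 0]
    - [0, 0, 0.24, 0, 0, 0, 0]
    - [0, 0, 0.3, 0, 0, 0, 0]
    - [0, 0, 0.36, 0, 0, 0, 0]
    - [0, 0, 0.42, 0, 0, 0, 0]
    - [0, 0, 0.48, 0, 0, 0, 0]
    - [0, 0, 0.5, 0, 0, 0, 0]
    - [0, 0, 0.5, 0, 0, 0, 0]
    - [0, 0, 0.5, 0, 0, 0, 0]

```text
time_s: 14.0
tcp_pos: [0.5193, -0.2107, 0.0916]
ee_rot: [[-1.0, -0.001, 0.0], [-0.001, 1.0, -0.0], [-0.0, -0.0, -1.0]]
wrist_force: [-1.5, 0.6, 3.8]
gripper_width: 0.445
```

Run:
```python
from ov import *
s=r.sense(); print(s['tcp_pos'],s['wrist_force'],s['moment'],s['time_s'],s['gripper_width'])
c=r.capture('wrist'); cv2.imwrite('pics/w14.png',c['pixels'][:,:,::-1].copy())
zoom(s,c,[],(190,125,350,255),5,'w14z.png'); print(r.sense()['wrist_force'])
```

```text
[ 0.51932028 -0.21065709  0.09162171] [-1.49114545  0.58811454  3.8369147 ] [0.26794325 0.44497956 0.0089354 ] 14.0 0.44522121484940813
[-2.00196729  1.23686948  3.71013106]
```

View pics/w14z.png

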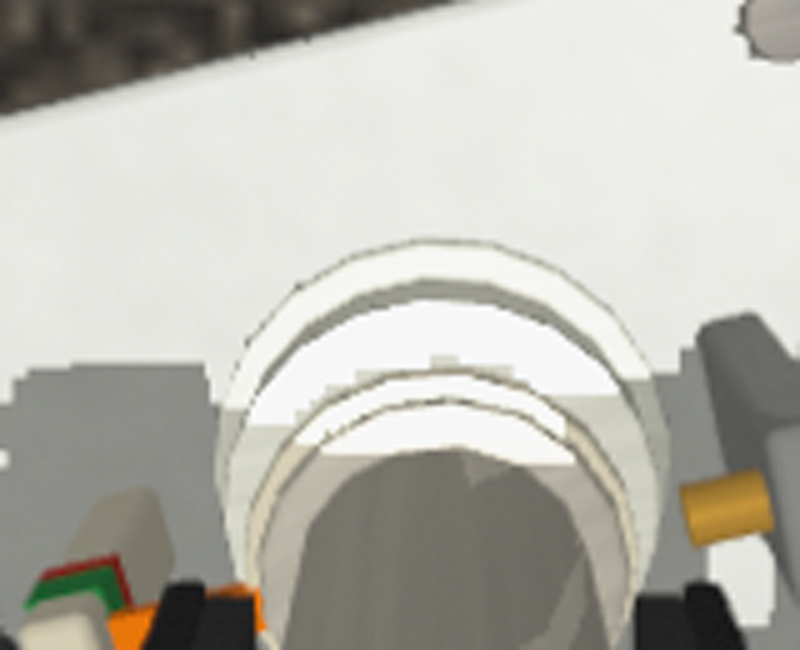

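Contact: load about 5.6 N. The spigot pushes the tube towards −X, and the uneven ring margin shows the tube about 2 mm too far out. I centre it before pressing further.

Request:
play_rows:
  deltas:
    - [0.04, 0, -0.1, 0, 0, 0, 0]
    - [0.08, 0, -0.1, 0, 0, 0, 0]
    - [0.08, 0, -0.1, 0, 0, 0, 0]
    - [0.08, 0, -0.05, 0, 0, 0, 0]
    - [0.08, 0, 0, 0, 0, 0, 0]
    - [0.08, 0, 0, 0, 0, 0, 0]
    - [0.08, 0, 0, 0, 0, 0, 0]

```text
time_s: 14.75
tcp_pos: [0.518, -0.2107, 0.0917]
ee_rot: [[-1.0, -0.001, 0.002], [-0.001, 1.0, -0.0], [-0.002, -0.0, -1.0]]
wrist_force: [2.4, 0.0, 3.4]
gripper_width: 0.449
```

Run:
```python
from ov import *
s=r.sense(); print(s['tcp_pos'],s['wrist_force'],s['moment'],s['time_s'],s['gripper_width'])
F=[]
c=r.capture('wrist'); F.append(r.sense()['wrist_force'])
zoom(s,c,[],(190,125,350,255),5,'w15z.png')
for i in range(4): c=r.capture('scene'); F.append(r.sense()['wrist_force'])
print(np.round(F,2)); zoom(s,c,[],(295,140,355,210),8,'s15z.png')
```

```text
[ 0.51801431 -0.21071949  0.09169715] [2.43492607 0.01174861 3.35803241] [ 0.00157253 -0.74523799  0.00443255] 14.75 0.44871860641927
[[ 3.12 -0.34  3.95]
 [ 3.   -0.08  3.19]
 [ 2.87  0.78  1.77]
 [ 2.67 -0.69  3.16]
 [ 2.02  0.47  4.47]]
```

View pics/w15z.png

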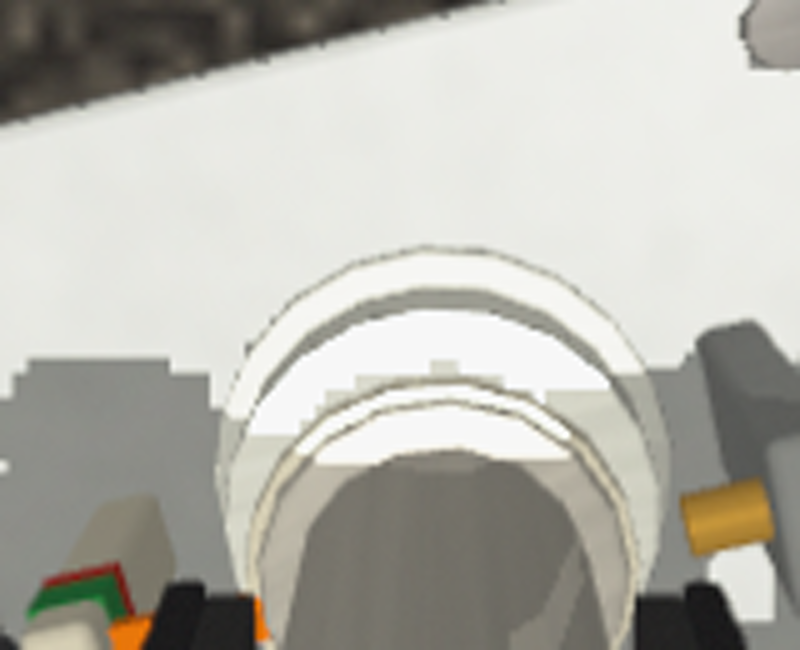

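View pics/s15z.png

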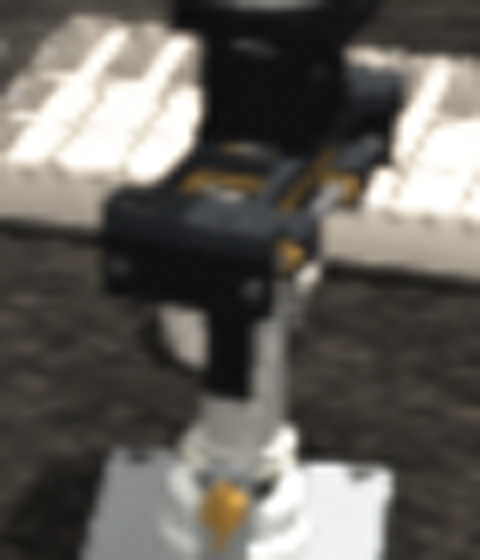

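Request:
play_rows:
  deltas:
    - [0, 0, -0.15, 0, 0, 0, 0]
    - [0, 0, -0.3, 0, 0, 0, 0]
    - [0, 0, -0.4, 0, 0, 0, 0]
    - [0, 0, -0.4, 0, 0, 0, 0]
    - [0, 0, -0.4, 0, 0, 0, 0]

```text
time_s: 15.5
tcp_pos: [0.5172, -0.2105, 0.101]
ee_rot: [[-1.0, -0.0, -0.0], [-0.0, 1.0, 0.0], [0.0, 0.0, -1.0]]
wrist_force: [4.9, -0.8, -2.4]
gripper_width: 0.451
```

Run:
```python
from ov import *
s=r.sense(); print(s['tcp_pos'],s['moment'],s['time_s'],s['gripper_width'])
F=[];M=[]
c=r.capture('wrist')
zoom(s,c,[],(190,125,350,255),5,'w16z.png')
for i in range(5): r.capture('scene'); F.append(r.sense()['wrist_force']);M.append(r.sense()['moment'])
print(np.round(F,2),np.mean(M,0),np.mean(F,0))
```

```text
[ 0.51721534 -0.21051947  0.10103949] [-0.19488372 -1.39250042 -0.01046933] 15.5 0.4510038414843456
[[ 4.49 -0.86 -4.29]
 [ 4.37 -1.12 -3.72]
 [ 4.96 -0.89 -3.29]
 [ 4.2   0.06 -3.43]
 [ 4.5  -1.5  -4.52]] [-0.21290389 -1.49434871  0.01096902] [ 4.5064128  -0.85990684 -3.84901197]
```

View pics/w16z.png

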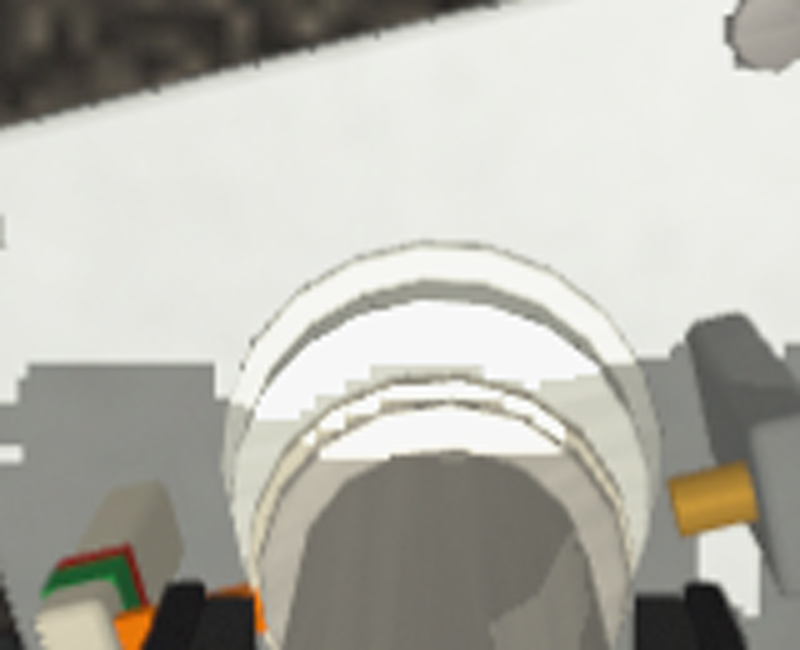

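Off the ring, Fx is +4.5 N. The spigot is touching on the −X side, so I overcorrected and the scene view was the better guide. I move back +X.

Request:
play_rows:
  deltas:
    - [-0.04, 0, 0, 0, 0, 0, 0]
    - [-0.08, 0, 0, 0, 0, 0, 0]
    - [-0.1, 0, 0, 0, 0, 0, 0]
    - [-0.1, 0, 0, 0, 0, 0, 0]
    - [-0.1, 0, 0, 0, 0, 0, 0]

```text
time_s: 16.3
tcp_pos: [0.5188, -0.2105, 0.101]
ee_rot: [[-1.0, -0.0, -0.002], [-0.0, 1.0, 0.0], [0.002, 0.0, -1.0]]
wrist_force: [0.3, 0.0, -1.9]
gripper_width: 0.45
```

```bash
cat > fm.py <<'E'
from ov import *
def fm(n=6):
    F=[];M=[];P=[]
    for i in range(n):
        c=r.capture('scene'); s=r.sense(); F.append(s['wrist_force']);M.append(s['moment']);P.append(s['tcp_pos'])
    print('F',np.round(np.mean(F,0),2),'+-',np.round(np.std(F,0),2),'M',np.round(np.mean(M,0),3),'P',np.round(np.mean(P,0),4),'t',s['time_s'],'w',s['gripper_width'],'tilt',np.round(s['ee_rot'][2],4))
    return s,c
E
python3 -c "
from fm import *
fm()"
```

```text
F [ 0.29  0.02 -1.02] +- [0.62 0.54 0.69] M [-0.011 -0.028 -0.001] P [ 0.5194 -0.2106  0.1012] t 16.6 w 0.44730414486795367 tilt [ 3.e-04  1.e-04 -1.e+00]
```

Request:
play_rows:
  deltas:
    - [-0.05, 0, 0, 0, 0, 0, 0]
    - [-0.08, 0, 0, 0, 0, 0, 0]
    - [-0.08, 0, 0, 0, 0, 0, 0]
    - [-0.08, 0, 0, 0, 0, 0, 0]

```text
time_s: 17.0
tcp_pos: [0.5216, -0.2106, 0.1012]
ee_rot: [[-1.0, -0.0, -0.0], [-0.0, 1.0, 0.0], [0.0, 0.0, -1.0]]
wrist_force: [-1.1, 0.3, -1.6]
gripper_width: 0.452
```

```bash
python3 -c "
from fm import *
fm()"
```

```text
F [-0.88 -0.42 -1.22] +- [0.29 0.46 0.41] M [-0.032  0.184 -0.001] P [ 0.5216 -0.2106  0.1012] t 17.3 w 0.4460905495904361 tilt [ 3.e-04  1.e-04 -1.e+00]
```

Request:
play_rows:
  deltas:
    - [0.03, 0, 0, 0, 0, 0, 0]
    - [0.06, 0, 0, 0, 0, 0, 0]
    - [0.06, 0, 0.06, 0, 0, 0, 0]
    - [0.06, 0, 0.12, 0, 0, 0, 0]
    - [0.06, 0, 0.18, 0, 0, 0, 0]
    - [0.06, 0, 0.24, 0, 0, 0, 0]
    - [0.06, 0, 0.3, 0, 0, 0, 0]
    - [0.06, 0, 0.36, 0, 0, 0, 0]
    - [0.06, 0, 0.42, 0, 0, 0, 0]
    - [0.06, 0, 0.46, 0, 0, 0, 0]
    - [0.06, 0, 0.46, 0, 0, 0, 0]
    - [0.06, 0, 0.46, 0, 0, 0, 0]

```text
time_s: 18.5
tcp_pos: [0.5204, -0.2106, 0.0902]
ee_rot: [[-1.0, -0.001, 0.0], [-0.001, 1.0, -0.0], [-0.0, -0.0, -1.0]]
wrist_force: [-2.0, 1.1, 4.8]
gripper_width: 0.449
```

```bash
python3 -c "
from fm import *
fm(4)"
```

```text
F [-1.48  0.93  5.25] +- [0.27 0.38 0.66] M [0.342 0.494 0.003] P [ 0.5204 -0.2106  0.0901] t 18.7 w 0.4463972183486742 tilt [-3.e-04 -1.e-04 -1.e+00]
```

Request:
play_rows:
  deltas:
    - [0.01, 0.01, 0.04, 0, 0, 0, 0]
    - [0.02, 0.015, 0.08, 0, 0, 0, 0]
    - [0.02, 0.015, 0.12, 0, 0, 0, 0]
    - [0.02, 0.015, 0.14, 0, 0, 0, 0]
    - [0.02, 0.015, 0.14, 0, 0, 0, 0]
    - [0.02, 0.015, 0.14, 0, 0, 0, 0]

```text
time_s: 19.3
tcp_pos: [0.5204, -0.2106, 0.0872]
ee_rot: [[-1.0, -0.001, 0.001], [-0.001, 1.0, -0.001], [-0.001, -0.001, -1.0]]
wrist_force: [-1.8, 0.8, 7.5]
gripper_width: 0.449
```

```bash
python3 -c "
from fm import *
s,c=fm(6)
zoom(s,c,[],(280,110,360,220),6,'s20z.png')
s,c=snap('wrist','w20.png'); zoom(s,c,[],(190,125,350,255),5,'w20z.png')
s,c=snap('top','t20.png')
"
```

```text
F [-1.98  0.54  7.74] +- [0.15 0.25 0.34] M [ 0.22   0.606 -0.003] P [ 0.5204 -0.2106  0.0872] t 19.6 w 0.4477626076366238 tilt [-1.5e-03 -8.0e-04 -1.0e+00]
```

View pics/w20z.png

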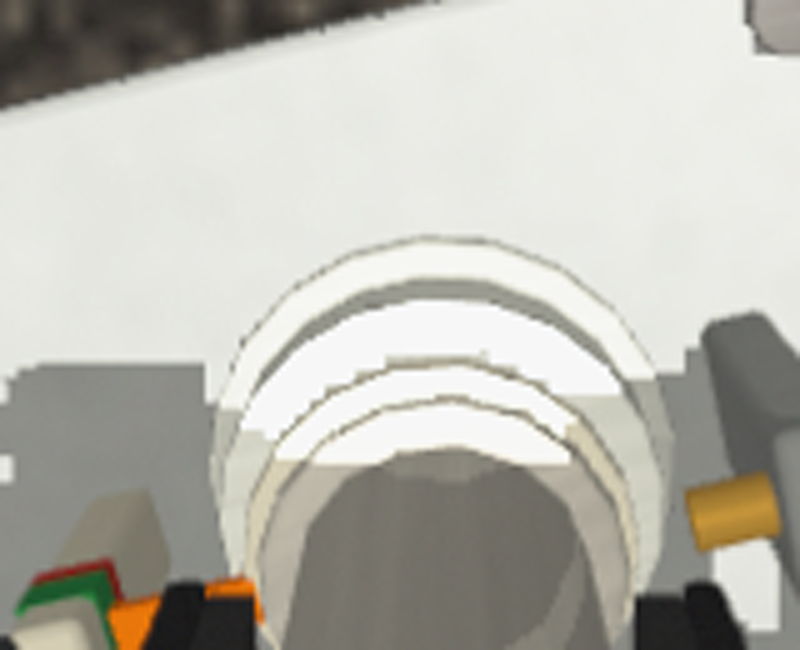

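View pics/s20z.png

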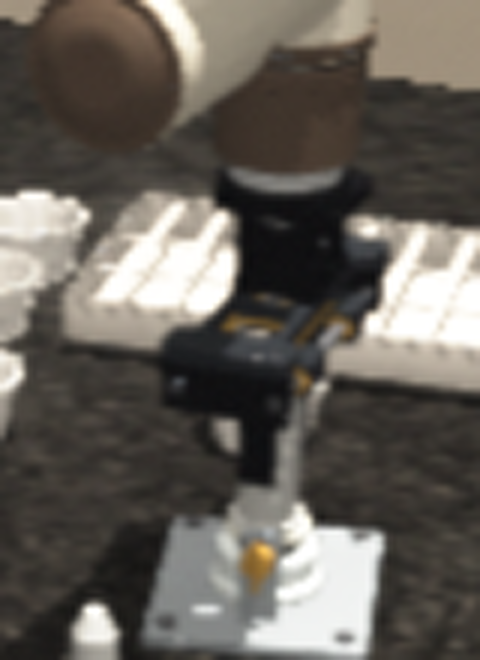

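View pics/t20.png

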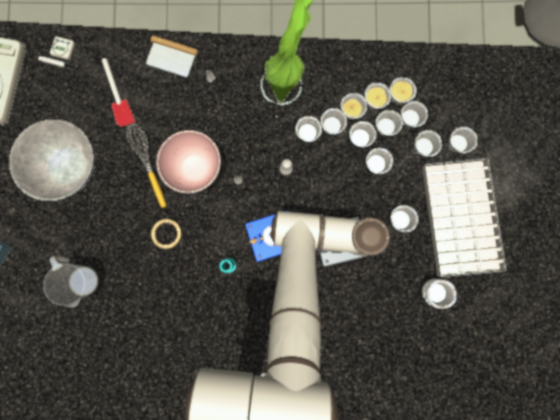

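Request:
play_rows:
  deltas:
    - [0.02, 0, 0.02, 0, 0, 0, 0]
    - [0.03, -0.01, 0.04, 0, 0, 0, 0]
    - [0.03, -0.01, 0.05, 0, 0, 0, 0]
    - [0.03, -0.01, 0.05, 0, 0, 0, 0]
    - [0.03, -0.01, 0.05, 0, 0, 0, 0]
    - [0.03, -0.01, 0.05, 0, 0, 0, 0]

```text
time_s: 20.3
tcp_pos: [0.5203, -0.2107, 0.0863]
ee_rot: [[-1.0, -0.001, 0.003], [-0.001, 1.0, -0.001], [-0.003, -0.001, -1.0]]
wrist_force: [-1.3, 0.8, 9.1]
gripper_width: 0.451
```

```bash
python3 -c "
from fm import *
s,c=fm(6)
s,c=snap('wrist','w21.png')
x,y=.520,-.2105
a=np.deg2rad(13)
zoom(s,c,[],(185,200,265,270),9,'w21z.png')
"
```

```text
F [-1.18  1.44  8.85] +- [0.71 0.32 0.56] M [ 0.586  0.407 -0.005] P [ 0.5203 -0.2107  0.0863] t 20.6 w 0.44817753273094535 tilt [-3.e-03 -8.e-04 -1.e+00]
```

View pics/w21z.png

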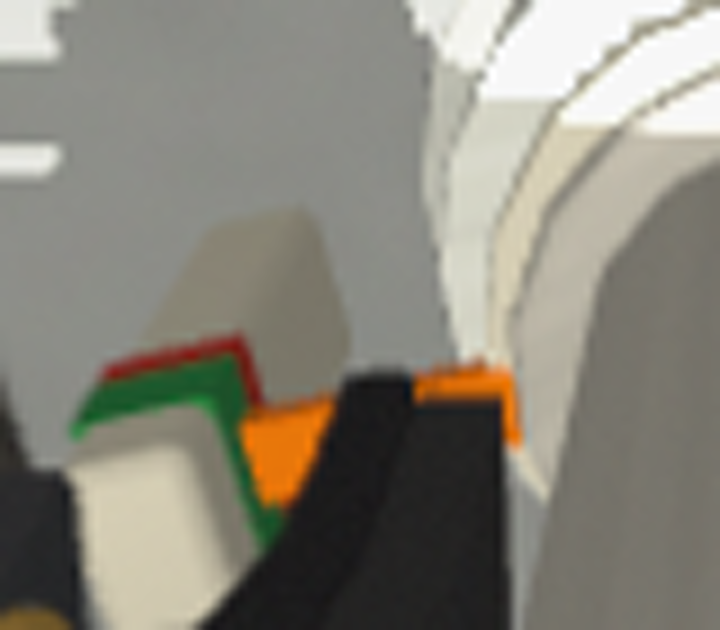

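The pointer lies across the green band, crossing at zoom (250–265, 420–500). Ring load is about 10.3 N. Now I hold.

Request:
play_rows:
  deltas:
    - [0, 0, 0, 0, 0, 0, 0]
    - [0, 0, 0, 0, 0, 0, 0]
    - [0, 0, 0, 0, 0, 0, 0]
    - [0, 0, 0, 0, 0, 0, 0]
    - [0, 0, 0, 0, 0, 0, 0]
    - [0, 0, 0, 0, 0, 0, 0]
    - [0, 0, 0, 0, 0, 0, 0]
    - [0, 0, 0, 0, 0, 0, 0]
    - [0, 0, 0, 0, 0, 0, 0]
    - [0, 0, 0, 0, 0, 0, 0]
    - [0, 0, 0, 0, 0, 0, 0]
    - [0, 0, 0, 0, 0, 0, 0]

```text
time_s: 21.85
tcp_pos: [0.5203, -0.2107, 0.0863]
ee_rot: [[-1.0, -0.001, 0.003], [-0.001, 1.0, -0.001], [-0.003, -0.001, -1.0]]
wrist_force: [-1.9, 2.5, 9.2]
gripper_width: 0.452
```

Request:
play_rows:
  deltas:
    - [0, 0, 0, 0, 0, 0, 0]
    - [0, 0, 0, 0, 0, 0, 0]
    - [0, 0, 0, 0, 0, 0, 0]
    - [0, 0, 0, 0, 0, 0, 0]
    - [0, 0, 0, 0, 0, 0, 0]
    - [0, 0, 0, 0, 0, 0, 0]
    - [0, 0, 0, 0, 0, 0, 0]
    - [0, 0, 0, 0, 0, 0, 0]
    - [0, 0, 0, 0, 0, 0, 0]
    - [0, 0, 0, 0, 0, 0, 0]
    - [0, 0, 0, 0, 0, 0, 0]
    - [0, 0, 0, 0, 0, 0, 0]

```text
time_s: 23.05
tcp_pos: [0.5203, -0.2107, 0.0863]
ee_rot: [[-1.0, -0.001, 0.003], [-0.001, 1.0, -0.001], [-0.003, -0.001, -1.0]]
wrist_force: [-1.3, 1.8, 8.5]
gripper_width: 0.452
```

Request:
play_rows:
  deltas:
    - [0, 0, 0, 0, 0, 0, 0]
    - [0, 0, 0, 0, 0, 0, 0]
    - [0, 0, 0, 0, 0, 0, 0]
    - [0, 0, 0, 0, 0, 0, 0]
    - [0, 0, 0, 0, 0, 0, 0]
    - [0, 0, 0, 0, 0, 0, 0]
    - [0, 0, 0, 0, 0, 0, 0]
    - [0, 0, 0, 0, 0, 0, 0]
    - [0, 0, 0, 0, 0, 0, 0]
    - [0, 0, 0, 0, 0, 0, 0]
    - [0, 0, 0, 0, 0, 0, 0]
    - [0, 0, 0, 0, 0, 0, 0]

```text
time_s: 24.25
tcp_pos: [0.5203, -0.2106, 0.0863]
ee_rot: [[-1.0, -0.001, 0.003], [-0.001, 1.0, -0.001], [-0.003, -0.001, -1.0]]
wrist_force: [-1.3, 0.9, 8.4]
gripper_width: 0.449
```

```bash
python3 -c "
from fm import *
s,c=fm(6)
snap('wrist','w22.png')
"
```

```text
F [-1.23  1.32  9.03] +- [0.29 0.36 0.31] M [ 0.572  0.397 -0.03 ] P [ 0.5203 -0.2106  0.0863] t 24.55 w 0.4492715013258727 tilt [-3.e-03 -8.e-04 -1.e+00]
```

View pics/w22.png

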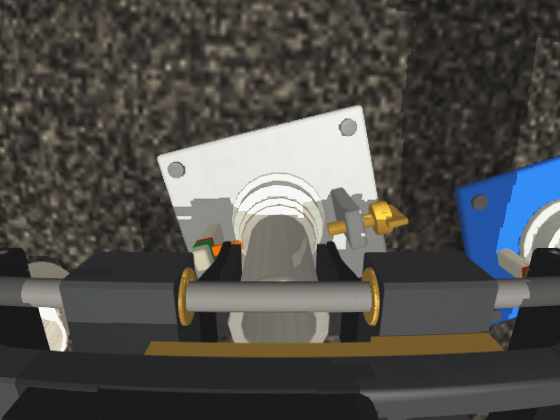

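The tube is on the spigot near (280,235), the pointer is on green at (215,246), and the load is steady. I'm handing the job in.

```bash
python3 -c "
from station import r
print(r.finish_job())"
```

```text
the job is handed in; nothing more can be done
None
```

The steel tube is on the grey stand's spigot, flange down, and pressed on the white ring. The gripper is still holding and pressing it, so you can tighten the clamp screw. I held it for about 4 s before handing in at about 24.6 s.

**Last checks**
- **Push:** the wrist force was steady at 9.0 ± 0.3 N. Adding the tube's weight of about 1.4 N gives roughly 10.4 N on the ring.
- **Ring travel:** the tool height puts the ring about 10 mm down, well short of the 18 mm bottom. In the wrist picture the orange pointer lies across the green band.
- **Other things on the worktop:** the top picture taken during the press showed no bystander moved. The arm hid part of that view.

**Did not go cleanly**
- **Regrip:** the gripper read about 39 mm on the 36 mm tube. I thought it was on the bead and regripped 11 mm lower, but the reading stayed the same, so it is probably an offset in the sensor.
- **Centring:** the wrist and scene pictures disagreed by about 2 mm. My first correction put the tube against the spigot with about 4.5 N of side force. I lifted it off the ring, re-centred by feel and pressed again.
- **Side force:** about 1.8 N remains at the hold, probably friction against the ring.

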